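# Carry the open kit tray level to the measuring dock and lock it in

### The job

Pick up the open tray of drill tubes by its handle and carry it level, without spilling a tube, to the dock beside the granite plate. Set it down on the open entry end of the dock without dropping it and let go, push it along under the lips until it is fully home against the end stop, then swing the yellow gate shut behind it. Leave the other things on the desk alone.

Things in the scene. Friction and masses are not known exactly. Their poses are not given: they have to be found in the camera images.
- tray: Kit tray: dark steel foot plate 150 (x) x 100 (y) x 5 mm with a low blue open box 150 x 80 mm on it, inner floor 9 mm and rim 31 mm above the underside, walls 4 mm. An arched handle runs lengthwise over it. Under 0.65 kg with contents. Origin: centre of the underside; z up. Both ends are alike; either may lead into the dock.
- tray_handle (a point): Centre of the tray's aluminium handle bar, 94 mm above the tray's underside. The bar runs along the tray's x, 14 mm wide (y), 12 mm high, 147 mm long, black sleeve over its middle 60 mm; a flat post 7 x 16 mm rises at each end of the tray (x = +-70 mm) to carry it. Axes as the tray's.
- tube_1: Drill tube, cream with an orange end, 15 x 89 x 14 mm, lying loose in the tray along its length; origin at the centre of its underside, long axis y.
- tube_2: Drill tube like tube_1, with a blue end; loose in the tray.
- tube_3: Drill tube like tube_1, with a green end; loose in the tray.
- dock: Docking track fixed to the desk beside the black granite plate: grey base plate reaching from x = -130 to +155 mm and y = -80 to +66 mm, top 6 mm above the desk. A dark end stop stands across its -x end (face at x = -115 mm, top 32 mm above the desk). Origin: on the desk; x points along the track from the stop out to the open entry end, z up.
- dock_mouth (a point): Mouth of the rails, dock x = -13 mm, y = 0, on the plate. From here to the stop run two rails 108 mm apart, 21 mm high over the desk, whose lips overhang the track (90 mm between lips, 10 mm above the plate): the tray's foot plate (4 mm play each side) gets under them only by sliding in -x. Short splayed guides reach out to x = +15 mm. Axes as the dock's.
- dock_home (a point): Where the underside centre of the tray lies when it is fully home against the end stop (tray's long axis along the dock's x): dock x = -40 mm, y = 0, 6 mm above the desk. Axes as the dock's.
- dock_entry (a point): Middle of the open entry part of the dock's plate: a tray set down with its underside centre here, lengthwise along the dock's x, is 115 mm short of home and its leading end is 13 mm outside the lips. Dock x = +75 mm, y = 0, on the plate (6 mm above the desk). Axes as the dock's.
- column_foot (a point): Axis of the tall black camera column on the granite plate (about 0.65 m high, not to be bumped), given 0.1 m above the desk. Towards the robot's side it and its carriage reach 30 mm from this point, and its low foot (top 105 mm above the desk) 55 mm. Keep the arm on the divider's side of it.
- divider_top (a point): A point in the middle of the top edge of the straight grey divider between the robot and the dock: 340 mm high, 30 mm thick, running along this point's x axis in both directions (roughly along the dock). All work lies beyond it.
- gate (a joint): Yellow swing gate, upright hinge at dock x = +45, y = -72 mm. 0 = shut: its bar (12 mm wide, 106 mm long, 16 to 28 mm above the desk) lies across the track along dock +y, 4 mm behind a tray that is home. Found at 1.5 to 1.75 rad, swung out beside the track along dock +x. Grows as it opens (clockwise from above); stops at 0 and 1.8. Under 1 N at the peg moves it; it stays where left.
- gate_peg (a point): Centre of the top of the black upright peg on the gate (16 mm in diameter, 95 mm from the hinge axis, top 85 mm above the desk, free of the bar for its upper 55 mm), to push the gate by. Shut, it stands at dock x = +45, y = +23 mm. Axes: y from the hinge to the peg along the bar, z up.
- spare_lens: Black lens standing on its cap, 49 mm wide, 35 mm tall. A bystander: leave it where it stands.
- oil_bottle: Small clear bottle with a red collar and white nozzle, 34 mm wide, 96 mm tall. A bystander: leave it where it stands.
- cap_jar: White tub with a blue lid, 63 mm wide, 68 mm tall. A bystander: leave it where it stands.
- drill_stand: Aluminium block with four upright drills, 34 x 105 x 102 mm. A bystander: leave it where it stands.
- hex_key_set: Orange hex key holder, 33 x 97 x 21 mm. A bystander: leave it where it stands.

How it is judged:
On the way, in this order (a step that is already met when the one before it is completed fails the run):
1. the tray is lifted clear of the desk (underside over 40 mm up) (height (world z) of tray above 0.04 m), for 0.1 s.
2. the tray is lowered onto the dock's entry (90 to 185 mm short of home, within 20 mm of the track's middle line, less than 6 mm above the plate) while the fingers still touch it (x of tray in the frame of dock_home between 0.09 and 0.185 m and y of tray in the frame of dock_home between -0.02 and 0.02 m and z of tray in the frame of dock_home below 0.006 m and contact force between the fingers and tray above 0.1 N), for 0.04 s.
3. the fingers have let go of the tray there (x of tray in the frame of dock_home between 0.09 and 0.185 m and y of tray in the frame of dock_home between -0.02 and 0.02 m and z of tray in the frame of dock_home below 0.006 m and contact force between the fingers and tray below 0.05 N), for 0.15 s.
4. the tray has slid home against the end stop (within 5 mm) (x of tray in the frame of dock_home between -0.006 and 0.005 m and y of tray in the frame of dock_home between -0.007 and 0.007 m and z of tray in the frame of dock_home between -0.004 and 0.004 m), for 0.1 s.
5. the gate is shut (below 0.08 rad) (value of joint gate below 0.08 rad), for 0.1 s.
At the end, for the whole second after the job is handed in: The tray stands level and still in the dock, within 5 mm of home against the end stop, all three tubes lie in it, and the gate behind it is shut (within 0.08 rad) (all of step 4 and x of tube_1 in the frame of tray between -0.075 and 0.075 m and y of tube_1 in the frame of tray between -0.04 and 0.04 m and z of tube_1 in the frame of tray between 0 and 0.03 m and x of tube_2 in the frame of tray between -0.075 and 0.075 m and y of tube_2 in the frame of tray between -0.04 and 0.04 m and z of tube_2 in the frame of tray between 0 and 0.03 m and x of tube_3 in the frame of tray between -0.075 and 0.075 m and y of tube_3 in the frame of tray between -0.04 and 0.04 m and z of tube_3 in the frame of tray between 0 and 0.03 m and value of joint gate below 0.08 rad and linear speed of tray below 0.02 m/s and angle between tray's own z axis and vertical below 0.06 rad); the robot touches nothing.
It fails at once if the tray is tipped by more than 0.3 rad (about 17 degrees) (angle between tray's own z axis and vertical above 0.3 rad).
It fails at once if a tube leaves the tray (x of any of tube_1, tube_2, tube_3 in the frame of tray above 0.08 m or x of any of tube_1, tube_2, tube_3 in the frame of tray below -0.08 m or y of any of tube_1, tube_2, tube_3 in the frame of tray above 0.045 m or y of any of tube_1, tube_2, tube_3 in the frame of tray below -0.045 m or z of any of tube_1, tube_2, tube_3 in the frame of tray above 0.05 m).
It fails at once if a bystander is moved by more than 25 mm (distance of any of spare_lens, oil_bottle, cap_jar, drill_stand, hex_key_set from where it was at the start of the episode above 0.025 m).
It also fails if it takes over 72 s, if anything falls off the work surface, if the arm or the gripper's body presses on something with over 40 N, if the wrist force passes 120 N, or if a joint passes its speed limit or range.

### The arm

A 6-joint arm with a two-finger parallel gripper is mounted at the origin on the work surface; the furniture and walls round the work are solid. World frame = base frame: x ahead of the robot, y to its left, z up, the work surface at z = 0. Lengths are in m, angles in rad, forces in N, time in s.
With the tool pointing down it reaches from about 0.25 to 0.725 m from the base axis. Payload 4 kg.
Tool frame: the origin (TCP) lies at the very end of the fingers, on their centre line; the grasp point (between the pads) lies 19 mm behind it; y points along the fingers, z is the direction in which the jaws open and shut, and the axes are right-handed (so a half turn about y gives the same grasp; the last joint's range is limited). The gripper opens to 85 mm and grips with 20 to 120 N. Pads are 22 mm wide; open, the fingers measure 114 mm over their backs; the gripper's body (76 mm by 85 mm) begins 54 mm behind the grasp point. The pads swing forward as they close: fully open they stand 13 mm farther back than shut.
Start: joints at [1.277, 0.241, 0.005, 1.335, 0, 1.571], TCP at [0.145, 0.479, 0.231] pointing down, gripper open.
Joint ranges: [-2.72, 2.72], [-1.05, 1.87], [-1.09, 1.28], [-1.99, 2.15], [-1.42, 1.44], [-3.14, 3.14]. Speed limits (rad/s): [2.79, 2.79, 3.14, 3.14, 3.14, 3.14].

### API

Orientations are given as a unit quaternion [x, y, z, w].
In Python, from workcell import bot gives the robot as it stands. The module is installed in compiled form; this text tells all that it offers.
- The arm moves only by the tool move_arm, never from a script. Its argument "increments" is a list of rows, each an object with "grip": the closure, from 0 (fully open) to 1 (shut); "linear": the shift along the tool's x, y, z scaled (see below), a list of three; "twist": the turn about the tool's y scaled (see below). A call has exactly 5 rows; each row shifts and turns the pose as measured when the row begins, along the tool's axes as they then stand; what a row does not reach is not made up. The controller multiplies each number of a shift by 0.2 m and each number of a turn by 2 rad. A row lasts 1/10 s, in which the tool goes at most 50 mm and 8.59 degrees, less where a joint would pass 70% of its speed; a pose out of reach is approached as far as the arm can. A call with a number of a shift or a turn outside -1 to 1 is refused whole. A call with a gripper value outside its range is refused whole. The fingers move at their own pace and stop on an object; the grip force is fixed at half the most. Time passes only in rows, so rows that do not move let the fingers close, or fill a call up. It gives the time, the measured TCP pose, the force and the opening at its end, in the units of the state.
- bot.get_obs(): the state, without advancing time (a new reading comes with each control period).
- bot.camera(name): name is "scene" or "top" or "wrist"; returns (picture, depth): 384x512x3 uint8, blue, green, red; 384x512 float32, m along the optical axis (not along the pixel's ray), 0 where there is no reading.
- bot.camera_params(name): a dict with "camera_matrix" (3x3 intrinsics, pixels), "rvec" (rotation vector, rad) and "tvec" (3), from world to camera coordinates, as OpenCV has them; the wrist camera has in their place "T_tool_cam" (4x4, takes a point from camera to tool coordinates, whose origin is the TCP and whose axes are the tool frame's). Camera axes: x right, y down, z forward; pixel columns grow to the right and rows downward; lengths in m; the calibration is good to about 2 mm. A picture is of the moment at which its call begins: read the wrist's pose just before it. camera_params takes no time and is no camera call.
- bot.job_done(): hands the job in, once; it reports no verdict.
The state is a dict: "clock": time; "joint_pos": joint angles; "joint_vel": joint speeds; "tau": joint torques, N m; "eef_pos": TCP position; "tool_rot": TCP orientation; "ft_force": force on the tool from outside, world axes, zero at the start; "ft_torque": the same for the moment, N m; "grip_width": finger opening in m.
Only numpy, scipy, OpenCV 4.12 (cv2) and the standard library are available. Lean on these libraries where they do the work, as an engineer would, in place of code of your own. Each camera call takes 0.05 s, during which the arm holds its last target. There are 200 camera calls.

## Working session

There is one attempt and no reset: what is moved stays moved. The work goes in short steps, Python scripts to look and compute and a tool call to move; the robot and the scene stay as the last step left them, time stands still between calls to the robot, and variables do not carry over. Pictures are saved under pics/ and viewed, about 8 in all and at most 12, crops included, and the job is handed in when it is done.

Besides the shell and the picture viewer there is one more tool, called after ">>>" as name(argument=value, ...), one argument or row to a line, values as JSON. move_arm: Moves the arm, as the interface text tells. Its arguments: {"type":"object","properties":{"increments":{"type":"array"}},"required":["increments"]}

```bash
mkdir -p pics
cat > h.py <<'E'
import numpy as np, cv2
from workcell import bot
from scipy.spatial.transform import Rotation as R
def cam(name):
    o=bot.get_obs(); im,d=bot.camera(name); p=bot.camera_params(name)
    K=np.array(p["camera_matrix"],float)
    if name=="wrist":
        T=np.eye(4); T[:3,:3]=R.from_quat(o["tool_rot"]).as_matrix(); T[:3,3]=o["eef_pos"]
        T=T@np.array(p["T_tool_cam"])
    else:
        Rm=cv2.Rodrigues(np.array(p["rvec"],float))[0]; t=np.array(p["tvec"],float).ravel()
        T=np.eye(4); T[:3,:3]=Rm.T; T[:3,3]=-Rm.T@t
    return im,d,K,T
def ray(K,T,u,v):
    return T[:3,3], T[:3,:3]@np.linalg.inv(K)@np.array([u,v,1.0])
def plane(K,T,u,v,z):
    c,r=ray(K,T,u,v); return c+r*(z-c[2])/r[2]
def cloud(d,K,T):
    v,u=np.mgrid[:d.shape[0],:d.shape[1]]
    P=np.stack([u,v,np.ones_like(u)],-1)@np.linalg.inv(K).T*d[...,None]
    return P@T[:3,:3].T+T[:3,3]
def proj(K,T,p):
    q=T[:3,:3].T@(np.array(p)-T[:3,3]); q=K@q; return q[:2]/q[2]
E
python3 - <<'E'
from h import *
for n in ("top","scene"):
    im,d,K,T=cam(n); cv2.imwrite(f"pics/{n}.png",im); np.savez(f"{n}.npz",im=im,d=d,K=K,T=T); print(n,T.round(3),K.round(1), (d>0).mean())
o=bot.get_obs(); print({k:np.round(v,3) for k,v in o.items()}); print(R.from_quat(o["tool_rot"]).as_matrix().round(3)); print(bot.camera_params("wrist"))
E
```

```text
top [[ 0.008 -0.997  0.083  0.459]
 [-1.    -0.008 -0.004 -0.04 ]
 [ 0.005 -0.083 -0.997  1.796]
 [ 0.     0.     0.     1.   ]] [[452.4   0.  257.6]
 [  0.  452.4 191.6]
 [  0.    0.    1. ]] 0.9961293538411459
scene [[-0.596  0.347 -0.724  1.3  ]
 [ 0.803  0.277 -0.528  0.47 ]
 [ 0.018 -0.896 -0.443  0.633]
 [ 0.     0.     0.     1.   ]] [[354.9   0.  259.1]
 [  0.  354.9 184.2]
 [  0.    0.    1. ]] 0.9423421223958334
{'clock': np.float64(0.1), 'joint_pos': array([1.277, 0.241, 0.004, 1.335, 0.   , 1.571]), 'joint_vel': array([-0.002, -0.   ,  0.003,  0.002, -0.001,  0.   ]), 'tau': array([-0.0000e+00, -3.7314e+01,  2.5301e+01,  1.1000e-02,  0.0000e+00,
       -0.0000e+00]), 'eef_pos': array([0.145, 0.478, 0.23 ]), 'tool_rot': array([ 0.7  , -0.104,  0.103, -0.699]), 'ft_force': array([-0.486, -0.312, -0.817]), 'ft_torque': array([-0.035, -0.01 , -0.009]), 'grip_width': np.float64(0.085)}
[[ 0.957 -0.001  0.29 ]
 [-0.29  -0.002  0.957]
 [-0.    -1.    -0.002]]
{'camera_matrix': array([[284.21837944,   0.        , 256.35149795],
       [  0.        , 284.21837944, 188.50430446],
       [  0.        ,   0.        ,   1.        ]]), 'T_tool_cam': array([[ 3.59713653e-04,  9.49150524e-01,  3.14822416e-01,
        -8.06515091e-02],
       [-1.01344444e-03, -3.14821929e-01,  9.49150212e-01,
        -1.42837207e-01],
       [ 9.99999422e-01, -6.60477318e-04,  8.48665576e-04,
         5.70701243e-05],
       [ 0.00000000e+00,  0.00000000e+00,  0.00000000e+00,
         1.00000000e+00]])}
```

View pics/top.png

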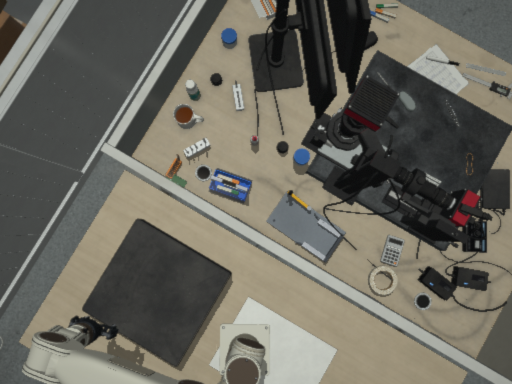

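View pics/scene.png

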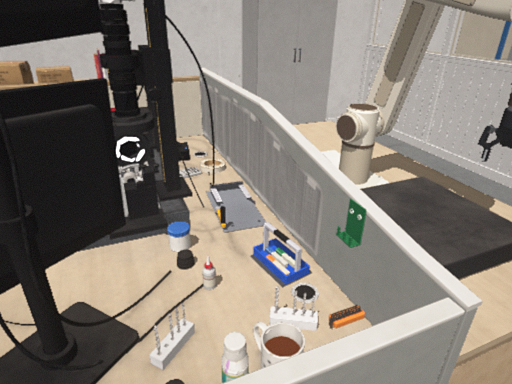

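The top view shows the tray at about (231,185), the grey dock at about (306,225) and the yellow gate at about (298,200). The divider runs diagonally between these and the robot. Next I'll measure them using masks and depth.

Run:
```python
from h import *
f=np.load("top.npz"); im,d,K,T=[f[k] for k in("im","d","K","T")]
P=cloud(d,K,T); hsv=cv2.cvtColor(im,cv2.COLOR_BGR2HSV)
roi=np.zeros(d.shape,bool); roi[120:290,150:380]=1
def rect(m,z,name):
    m=m&roi; n,l,s,_=cv2.connectedComponentsWithStats(m.astype(np.uint8)); k=1+s[1:,4].argmax()
    v,u=np.where(l==k); w=np.array([plane(K,T,a,b,z)[:2] for a,b in zip(u,v)]).astype(np.float32)
    c,sz,a=cv2.minAreaRect(w); print(name,len(u),u.mean(),v.mean(),"world",np.round(c,4),np.round(sz,4),a,"z med",np.median(P[v,u,2]))
    print(cv2.boxPoints((c,sz,a)).round(3).tolist())
H,S,V=[hsv[...,i].astype(int) for i in range(3)]
rect((H>100)&(H<125)&(S>140)&(np.indices(d.shape)[1]<270),0.031,"tray blue")
rect((H>15)&(H<32)&(S>150)&(V>120)&(np.indices(d.shape)[1]>280),0.028,"gate yellow")
g=(S<75)&(V>70)&(V<150)&(np.abs(P[...,2]-.006)<.012)&(np.indices(d.shape)[1]>255)
rect(g,0.006,"dock")
z=P[...,2]; m=(z>.075)&(z<.11)&roi&(np.indices(d.shape)[1]<260)&(np.indices(d.shape)[1]>205)
v,u=np.where(m); print("handle",len(u),P[m].mean(0) if len(u) else 0)
m=(z>.31)&(z<.37)&(np.indices(d.shape)[1]>110)&(np.indices(d.shape)[0]>130)&(np.indices(d.shape)[1]<420)
q=P[m]; c=q[:,:2].mean(0); print("div",len(q),c,np.linalg.svd(q[:,:2]-c,full_matrices=False)[2][0],np.median(q[:,2]))
cv2.imwrite("pics/c1.png",cv2.resize(im[150:270,190:350],None,fx=5,fy=5,interpolation=cv2.INTER_CUBIC))
f=np.load("scene.npz"); cv2.imwrite("pics/c2.png",cv2.resize(f["im"][165:285,190:330],None,fx=5,fy=5,interpolation=cv2.INTER_CUBIC))
```

```text
tray blue 141 235.354609929078 178.47517730496455 world [0.6583 0.0526] [0.1453 0.0272] 68.8933334350586 z med 0.013006103467808838
[[0.6190000176429749, -0.009999999776482582], [0.6449999809265137, -0.019999999552965164], [0.6970000267028809, 0.11500000208616257], [0.671999990940094, 0.125]]
gate yellow 53 298.9622641509434 200.30188679245282 world [ 0.5733 -0.2094] [0.0744 0.0105] 51.59044647216797 z med 0.026680246897651694
[[0.5460000038146973, -0.23499999940395355], [0.5540000200271606, -0.24199999868869781], [0.6000000238418579, -0.18299999833106995], [0.5920000076293945, -0.1770000010728836]]
dock 2646 302.5551776266062 223.93575207860923 world [ 0.5005 -0.2207] [0.4987 0.1876] 52.597084045410156 z med 0.004032002998796358
[[0.2750000059604645, -0.3619999885559082], [0.42399999499320984, -0.47600001096725464], [0.7260000109672546, -0.07999999821186066], [0.5770000219345093, 0.03400000184774399]]
handle 604 [0.37751278 0.09675922 0.08487737]
div 2562 [ 0.30118656 -0.26536056] [0.21423354 0.97678247] 0.34625359667468514
```

View pics/c1.png

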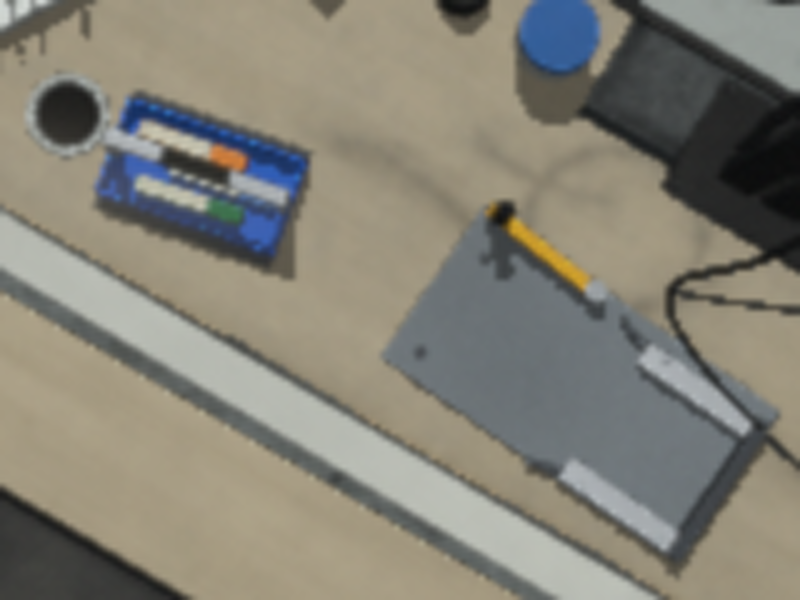

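View pics/c2.png

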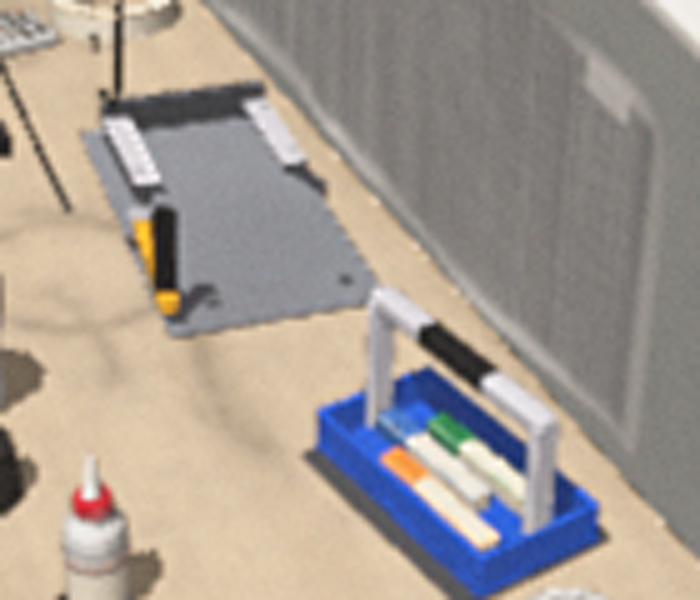

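The crops show these positions (crop pixels):
- **Tray rim corners:** (135,95), (308,155), (275,258), (98,195).
- **Handle:** runs from (105,138) to (290,195).
- **Dock plate corners:** (490,205), (385,355), (675,570), (775,420), with the stop at the lower right.
- **Gate:** peg at (503,213), hinge at (597,290).

The entry end faces the tray.

Run:
```python
from h import *
f=np.load("top.npz"); im,d,K,T=[f[k] for k in("im","d","K","T")]
g=lambda x,y,z: plane(K,T,190+(x+.5)/5-.5,150+(y+.5)/5-.5,z)[:2]
t=[g(*p,.031) for p in((135,95),(308,155),(275,258),(98,195))]
print("tray c",np.mean(t,0),[np.linalg.norm(t[i]-t[(i+1)%4]).round(3) for i in range(4)],np.degrees(np.arctan2(*((t[0]-t[1])+(t[3]-t[2]))[::-1])))
a,b=g(105,138,.1),g(290,195,.1); print("handle",(a+b)/2,np.linalg.norm(a-b),np.degrees(np.arctan2(*(a-b)[::-1])))
c=[g(*p,.006) for p in((490,205),(385,355))]+[g(675,570,.032),g(775,420,.032)]
ex=(c[0]+c[1]-c[2]-c[3])/2; print("dock",np.round(c,3).tolist(),[np.linalg.norm(c[i]-c[(i+1)%4]).round(3) for i in range(4)])
# plate edge directions
for p,q in(((490,205),(385,355)),((385,355),(525,460))):
    A,B=g(*p,.006),g(*q,.006); print("edge",np.degrees(np.arctan2(*(A-B)[::-1])))
for n,p in(("rail far",((640,350),(745,428))),("rail near",((565,470),(670,545)))):
    A,B=g(*p[0],.021),g(*p[1],.021); print(n,A,B,np.degrees(np.arctan2(*(A-B)[::-1])))
print("peg",g(503,213,.085),"hinge",g(597,290,.03))
f=np.load("scene.npz"); im,d,K,T=[f[k] for k in("im","d","K","T")]
g=lambda x,y,z: plane(K,T,190+(x+.5)/5-.5,165+(y+.5)/5-.5,z)[:2]
print("scene: handle",g(380,292,.1),g(540,425,.1),"peg",g(166,210,.085),"plate corners",g(175,335,.006),g(375,295,.006),g(82,130,.006))
```

```text
tray c [0.63232984 0.06020197] [np.float64(0.144), np.float64(0.085), np.float64(0.147), np.float64(0.084)] 71.04613604759726
handle [0.63243085 0.06130361] 0.1460368340006725 73.2828060582337
dock [[0.613, -0.166], [0.494, -0.083], [0.329, -0.308], [0.445, -0.386]] [np.float64(0.145), np.float64(0.278), np.float64(0.14), np.float64(0.277)]
edge -34.66420498370791
edge 53.59608518839324
rail far [ 0.49880345 -0.28262731] [ 0.43857426 -0.36455137] 53.67729956134825
rail near [ 0.40487553 -0.22376905] [ 0.34748007 -0.30548687] 54.91726797610916
peg [ 0.60037536 -0.1701504 ] hinge [ 0.54514711 -0.24792843]
scene: handle [ 0.61252055 -0.00616138] [0.66240256 0.12718479] peg [ 0.59892881 -0.17762787] plate corners [ 0.61118733 -0.16203751] [ 0.49630509 -0.0905239 ] [ 0.44637411 -0.40285327]
```

>>> move_arm(
  increments=[
    {"grip": 0, "linear": [0, -0.25, 0], "twist": 0.07},
    {"grip": 0, "linear": [0, -0.25, 0], "twist": 0.07},
    {"grip": 0, "linear": [0, -0.25, 0], "twist": 0.07},
    {"grip": 0, "linear": [0, -0.25, 0], "twist": 0.07},
    {"grip": 0, "linear": [0, -0.2, 0], "twist": 0.07},
  ],
)

```text
clock: 0.6
eef_pos: [0.143, 0.4728, 0.4648]
tool_rot: [0.629, -0.343, 0.348, -0.605]
ft_force: [0.2, 1.7, 2.0]
grip_width: 0.0855
```

```bash
cat >> h.py <<'E'
def wrap(a): return (a+np.pi)%(2*np.pi)-np.pi
def go(pos,yawdeg,n,p0=None,y0=None):
    """print increments per row (n rows, even split) from the present (or given) pose; yaw = heading of tool x"""
    o=bot.get_obs(); M=R.from_quat(o["tool_rot"]).as_matrix()
    p=np.array(o["eef_pos"] if p0 is None else p0,float); y=np.arctan2(M[1,0],M[0,0]) if y0 is None else np.radians(y0)
    print("now",p.round(4),"yaw",np.degrees(y).round(2),"tool y",M[:,1].round(3),"w",round(float(o["grip_width"]),4),"F",np.round(o["ft_force"],1),"t",round(float(o["clock"]),2),"q",np.round(o["joint_pos"],2))
    dy=wrap(np.radians(yawdeg)-y); dp=(np.array(pos)-p)/n
    for i in range(n):
        a=y+dy*i/n; x=np.array([np.cos(a),np.sin(a),0]); z=np.array([-x[1]*-1*-1,x[0],0])
        z=np.cross(x,[0,0,-1.])
        print([round(float(k)/0.2,3) for k in (dp@x,-dp[2],dp@z)],"tw",round(float(-dy/n/2),4))
E
python3 - <<'E'
from h import *
go([.634,.061,.465],-108.8,15)
E
```

```text
now [0.143  0.4728 0.4648] yaw -58.49 tool y [-0.01  -0.033 -0.999] w 0.0855 F [0.2 1.7 2. ] t 0.6 q [1.28 0.31 0.71 2.   0.   2.3 ]
[0.203, -0.0, 0.068] tw 0.0293
[0.198, -0.0, 0.08] tw 0.0293
[0.193, -0.0, 0.091] tw 0.0293
[0.188, -0.0, 0.102] tw 0.0293
[0.181, -0.0, 0.113] tw 0.0293
[0.174, -0.0, 0.123] tw 0.0293
[0.167, -0.0, 0.133] tw 0.0293
[0.159, -0.0, 0.143] tw 0.0293
[0.15, -0.0, 0.152] tw 0.0293
[0.141, -0.0, 0.16] tw 0.0293
[0.131, -0.0, 0.168] tw 0.0293
[0.121, -0.0, 0.176] tw 0.0293
[0.111, -0.0, 0.183] tw 0.0293
[0.1, -0.0, 0.189] tw 0.0293
[0.089, -0.0, 0.194] tw 0.0293
```

>>> move_arm(
  increments=[
    {"grip": 0, "linear": [0.2, 0, 0.07], "twist": 0.029},
    {"grip": 0, "linear": [0.2, 0, 0.08], "twist": 0.029},
    {"grip": 0, "linear": [0.195, 0, 0.09], "twist": 0.029},
    {"grip": 0, "linear": [0.19, 0, 0.1], "twist": 0.029},
    {"grip": 0, "linear": [0.18, 0, 0.11], "twist": 0.029},
  ],
)

```text
clock: 1.1
eef_pos: [0.3088, 0.338, 0.4722]
tool_rot: [0.567, -0.429, 0.434, -0.554]
ft_force: [-0.0, 0.8, 0.8]
grip_width: 0.0854
```

>>> move_arm(
  increments=[
    {"grip": 0, "linear": [0.175, 0, 0.12], "twist": 0.029},
    {"grip": 0, "linear": [0.165, 0, 0.13], "twist": 0.029},
    {"grip": 0, "linear": [0.16, 0, 0.14], "twist": 0.029},
    {"grip": 0, "linear": [0.15, 0, 0.15], "twist": 0.029},
    {"grip": 0, "linear": [0.14, 0, 0.16], "twist": 0.029},
  ],
)

```text
clock: 1.6
eef_pos: [0.4749, 0.1933, 0.4725]
tool_rot: [0.496, -0.507, 0.514, -0.482]
ft_force: [-0.0, 0.5, -0.4]
grip_width: 0.0854
```

Run:
```python
from h import *
go([.634,.061,.40],-108.8,5)
```

```text
now [0.4749 0.1933 0.4725] yaw -92.46 tool y [-0.008 -0.021 -1.   ] w 0.0854 F [-0.   0.5 -0.4] t 1.6 q [ 0.4   0.35  0.78  2.02 -0.02  2.01]
[0.125, 0.072, 0.165] tw 0.0285
[0.116, 0.072, 0.172] tw 0.0285
[0.106, 0.072, 0.178] tw 0.0285
[0.095, 0.072, 0.184] tw 0.0285
[0.085, 0.072, 0.189] tw 0.0285
```

>>> move_arm(
  increments=[
    {"grip": 0, "linear": [0.125, 0, 0.165], "twist": 0.0285},
    {"grip": 0, "linear": [0.115, 0.05, 0.17], "twist": 0.0285},
    {"grip": 0, "linear": [0.105, 0.05, 0.18], "twist": 0.0285},
    {"grip": 0, "linear": [0.095, 0.1, 0.185], "twist": 0.0285},
    {"grip": 0, "linear": [0.085, 0.15, 0.19], "twist": 0.0285},
  ],
)

```text
clock: 2.1
eef_pos: [0.6385, 0.0534, 0.4049]
tool_rot: [0.413, -0.573, 0.583, -0.402]
ft_force: [1.4, -0.1, -0.1]
grip_width: 0.0852
```

Run:
```python
from h import *
go([.634,.061,.23],-108.8,5)
im,d,K,T=cam("wrist"); cv2.imwrite("pics/w1.png",im)
np.savez("w1.npz",im=im,d=d,K=K,T=T)
P=cloud(d,K,T); m=(P[...,2]>.08)&(P[...,2]<.115)&(np.hypot(P[...,0]-.634,P[...,1]-.061)<.1)
v,u=np.where(m); print(len(u),(u.min(),u.max(),v.min(),v.max()) if len(u) else 0)
if len(u)>50:
    q=P[m]; c,sz,a=cv2.minAreaRect(q[:,:2].astype(np.float32)); print("handle",c,sz,a,np.median(q[:,2]))
```

```text
now [0.6385 0.0534 0.4049] yaw -109.59 tool y [-0.004 -0.02  -1.   ] w 0.0852 F [ 1.4 -0.1 -0.1] t 2.1 q [ 0.09  0.63  1.06  2.01 -0.02  2.01]
[-0.006, 0.175, -0.007] tw -0.0014
[-0.006, 0.175, -0.007] tw -0.0014
[-0.006, 0.175, -0.007] tw -0.0014
[-0.006, 0.175, -0.007] tw -0.0014
[-0.006, 0.175, -0.007] tw -0.0014
831 (np.int64(246), np.int64(256), np.int64(90), np.int64(183))
handle (0.6346367001533508, 0.06376112997531891) (0.1458868682384491, 0.014126167632639408) 71.08272552490234 0.09991375719575513
```

View pics/w1.png

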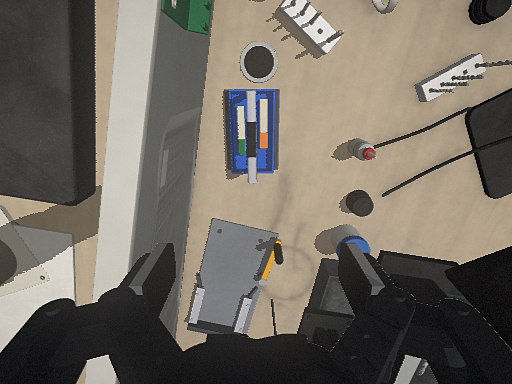

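The wrist picture shows the tray at about (252,130) with its handle upright in the image. The depth rectangle measures 146 x 14 mm at z 0.100, which matches the given sizes, so I'm descending.

```bash
python3 - <<'E'
s=open('h.py').read(); i=s.index("    for i in range(n):")
s=s[:i]+'''    for i in range(n):
        Mi=M@R.from_euler("y",-dy*i/n).as_matrix() if p0 is None else R.from_euler("z",y+dy*i/n).as_matrix()@np.array([[1,0,0],[0,0,1],[0,-1,0.]])
        print((Mi.T@dp/0.2).round(3).tolist(),"tw",round(float(-dy/n/2),4))
'''
open('h.py','w').write(s)
E
python3 -c "
from h import *
go([.6346,.0638,.14],-108.9,5)"
```

```text
now [0.6414 0.0482 0.3962] yaw -109.98 tool y [-0.014 -0.024 -1.   ] w 0.0856 F [-0.4 -1.7 -5.7] t 2.15 q [ 0.09  0.64  1.05  2.   -0.02  2.01]
[-0.019, 0.256, -0.01] tw -0.0019
[-0.019, 0.256, -0.01] tw -0.0019
[-0.019, 0.256, -0.01] tw -0.0019
[-0.02, 0.256, -0.01] tw -0.0019
[-0.02, 0.256, -0.01] tw -0.0019
```

>>> move_arm(
  increments=[
    {"grip": 0, "linear": [-0.02, 0.24, -0.01], "twist": -0.002},
    {"grip": 0, "linear": [-0.02, 0.24, -0.01], "twist": -0.002},
    {"grip": 0, "linear": [-0.02, 0.24, -0.01], "twist": -0.002},
    {"grip": 0, "linear": [-0.02, 0.2, -0.01], "twist": -0.002},
    {"grip": 0, "linear": [0, 0, 0], "twist": 0},
  ],
)

```text
clock: 2.65
eef_pos: [0.6359, 0.0579, 0.2059]
tool_rot: [0.42, -0.575, 0.58, -0.397]
ft_force: [-0.5, -0.0, -1.3]
grip_width: 0.0854
```

```bash
cat >> h.py <<'E'
def handle(c0,zlo,zhi,rad=.1):
    im,d,K,T=cam("wrist"); P=cloud(d,K,T); m=(P[...,2]>zlo)&(P[...,2]<zhi)&(np.hypot(P[...,0]-c0[0],P[...,1]-c0[1])<rad)
    q=P[m]; c,sz,a=cv2.minAreaRect(q[:,:2].astype(np.float32)); print("handle",len(q),np.round(c,4),np.round(sz,4),round(a,2),"z",np.median(q[:,2]).round(4))
    return im,d,K,T
E
python3 -c "
from h import *
handle((.6346,.0638),.08,.115)
go([.6346,.0638,.075],-108.9,3)"
```

```text
handle 2426 [0.6349 0.0633] [0.1464 0.0153] 71.0 z 0.0999
now [0.6382 0.0579 0.2099] yaw -109.41 tool y [-0.017 -0.025 -1.   ] w 0.0859 F [-1.   0.6  0.5] t 2.7 q [ 0.1   0.55  0.42  1.45 -0.02  2.01]
[-0.014, 0.225, -0.007] tw -0.0015
[-0.014, 0.225, -0.007] tw -0.0015
[-0.014, 0.225, -0.007] tw -0.0015
```

>>> move_arm(
  increments=[
    {"grip": 0, "linear": [-0.015, 0.2, -0.007], "twist": -0.002},
    {"grip": 0, "linear": [-0.015, 0.2, -0.007], "twist": -0.002},
    {"grip": 0, "linear": [-0.01, 0.17, -0.007], "twist": -0.002},
    {"grip": 0, "linear": [0, 0.08, 0], "twist": 0},
    {"grip": 0, "linear": [0, 0, 0], "twist": 0},
  ],
)

```text
clock: 3.2
eef_pos: [0.6501, 0.0653, 0.0952]
tool_rot: [0.412, -0.565, 0.584, -0.412]
ft_force: [0.6, -0.5, 0.4]
grip_width: 0.0854
```

```bash
python3 -c "
from h import *
im,d,K,T=handle((.6346,.0638),.085,.108)
cv2.imwrite('pics/w2.png',im)
go([.6348,.0636,.075],-108.95,1)"
```

```text
handle 5573 [0.6252 0.069 ] [0.142  0.0368] 70.95 z 0.1
now [0.6511 0.0654 0.0968] yaw -108.73 tool y [ 0.018 -0.022 -1.   ] w 0.0855 F [0.2 0.5 1.3] t 3.25 q [ 0.11  0.61  0.22  1.16 -0.02  2.01]
[0.033, 0.108, -0.077] tw 0.002
```

>>> move_arm(
  increments=[
    {"grip": 0, "linear": [0.02, 0, -0.04], "twist": 0.002},
    {"grip": 0, "linear": [0.01, 0.03, -0.03], "twist": 0},
    {"grip": 0, "linear": [0, 0.04, 0], "twist": 0},
    {"grip": 0, "linear": [0, 0.03, 0], "twist": 0},
    {"grip": 0, "linear": [0, 0, 0], "twist": 0},
  ],
)

```text
clock: 3.75
eef_pos: [0.6415, 0.0643, 0.0852]
tool_rot: [0.405, -0.563, 0.588, -0.416]
ft_force: [0.5, 0.7, 0.9]
grip_width: 0.0854
```

```bash
python3 -c "
from h import *
go([.6348,.0636,.075],-108.95,1)"
```

```text
now [0.6415 0.0643 0.0852] yaw -109.0 tool y [ 0.034 -0.02  -0.999] w 0.0854 F [0.5 0.7 0.9] t 3.75 q [ 0.11  0.59  0.15  1.1  -0.02  2.01]
[0.014, 0.05, -0.033] tw -0.0004
```

>>> move_arm(
  increments=[
    {"grip": 0, "linear": [0.014, 0.02, -0.03], "twist": 0},
    {"grip": 0, "linear": [0, 0.03, -0.006], "twist": 0},
    {"grip": 0.5, "linear": [0, 0, 0], "twist": 0},
    {"grip": 1, "linear": [0, 0, 0], "twist": 0},
    {"grip": 1, "linear": [0, 0, 0], "twist": 0},
  ],
)

```text
clock: 4.25
eef_pos: [0.6331, 0.0636, 0.0733]
tool_rot: [0.405, -0.563, 0.588, -0.416]
ft_force: [0.2, 0.3, -0.3]
grip_width: 0.0437
```

>>> move_arm(
  increments=[
    {"grip": 1, "linear": [0, 0, 0], "twist": 0},
    {"grip": 1, "linear": [0, 0, 0], "twist": 0},
    {"grip": 1, "linear": [0, 0, 0], "twist": 0},
    {"grip": 1, "linear": [0, 0, 0], "twist": 0},
    {"grip": 1, "linear": [0, 0, 0], "twist": 0},
  ],
)

```text
clock: 4.75
eef_pos: [0.6341, 0.0635, 0.0738]
tool_rot: [0.405, -0.563, 0.588, -0.416]
ft_force: [0.4, -0.3, 0.4]
grip_width: 0.0131
```

```bash
python3 -c "
from h import *
go([.6348,.0636,.16],-108.95,5)"
```

```text
now [0.6341 0.0635 0.0738] yaw -109.01 tool y [ 0.034 -0.02  -0.999] w 0.0131 F [ 0.4 -0.3  0.4] t 4.75 q [ 0.11  0.59  0.11  1.06 -0.02  2.01]
[0.0, -0.086, 0.004] tw -0.0001
[0.0, -0.086, 0.004] tw -0.0001
[0.0, -0.086, 0.004] tw -0.0001
[0.0, -0.086, 0.004] tw -0.0001
[0.0, -0.086, 0.004] tw -0.0001
```

>>> move_arm(
  increments=[
    {"grip": 1, "linear": [0, -0.05, 0], "twist": 0},
    {"grip": 1, "linear": [0, -0.1, 0.005], "twist": 0},
    {"grip": 1, "linear": [0, -0.12, 0.005], "twist": 0},
    {"grip": 1, "linear": [0, -0.12, 0.005], "twist": 0},
    {"grip": 1, "linear": [0, -0.1, 0.005], "twist": 0},
  ],
)

```text
clock: 5.25
eef_pos: [0.6275, 0.0637, 0.1672]
tool_rot: [0.412, -0.567, 0.584, -0.41]
ft_force: [0.4, 0.3, -4.9]
grip_width: 0.013
```

```bash
python3 -c "
from h import *
go([.5017,-.186,.2],54.4-180,10)
im,d,K,T=cam('wrist'); cv2.imwrite('pics/w3.png',im); np.savez('w3.npz',im=im,d=d,K=K,T=T)"
```

```text
now [0.6275 0.0637 0.1672] yaw -108.98 tool y [ 0.012 -0.022 -1.   ] w 0.013 F [ 0.4  0.3 -4.9] t 5.25 q [ 0.11  0.52  0.26  1.29 -0.02  2.01]
[0.139, -0.014, -0.019] tw 0.0145
[0.139, -0.014, -0.015] tw 0.0145
[0.14, -0.014, -0.01] tw 0.0145
[0.14, -0.014, -0.006] tw 0.0145
[0.14, -0.014, -0.002] tw 0.0145
[0.14, -0.014, 0.002] tw 0.0145
[0.14, -0.014, 0.006] tw 0.0145
[0.14, -0.014, 0.01] tw 0.0145
[0.139, -0.014, 0.014] tw 0.0145
[0.139, -0.014, 0.018] tw 0.0145
```

View pics/w3.png

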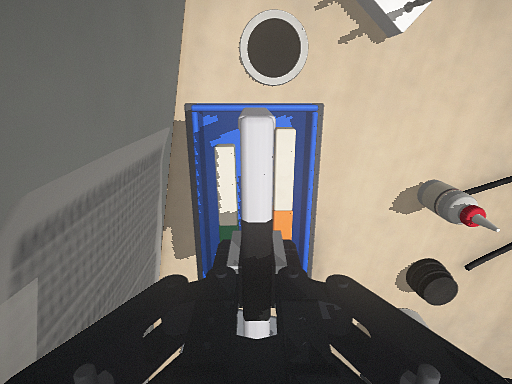

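The tray is lifted level and held at the sleeve, and the tubes are lying in it. I'll refine the dock pose from the earlier high wrist view (`w1`), which shows the whole dock.

Run:
```python
from h import *
f=np.load("w1.npz"); im,d,K,T=[f[k] for k in("im","d","K","T")]
P=cloud(d,K,T); a=np.radians(54.4); ex=np.array([np.cos(a),np.sin(a)]); ey=np.array([-ex[1],ex[0]]); o=np.array([.458,-.247])
q=P[...,:2]-o; X=q@ex; Y=q@ey; z=P[...,2]
hsv=cv2.cvtColor(im,cv2.COLOR_BGR2HSV)
def fit(m,name):
    v=np.stack([X[m],Y[m]],1).astype(np.float32)
    if len(v)<20: print(name,len(v)); return
    c,s,an=cv2.minAreaRect(v); print(name,len(v),"c",np.round(c,4),"s",np.round(s,4),"a",round(an,2),"z",np.median(z[m]).round(4), "X",np.percentile(X[m],[1,99]).round(4),"Y",np.percentile(Y[m],[1,99]).round(4))
near=(X>-.2)&(X<.2)&(np.abs(Y)<.1)
r=near&(z>.014)&(z<.026)&(hsv[...,2]>140)&(hsv[...,1]<60)&(X<0)
fit(r&(Y>.02),"rail near"); fit(r&(Y<-.02),"rail far")
g=near&(np.abs(z-.006)<.006)&(hsv[...,2]>60)&(hsv[...,2]<160)&(hsv[...,1]<50)&(X>-.02)
n,l,st,_=cv2.connectedComponentsWithStats(g.astype(np.uint8)); fit(l==1+st[1:,4].argmax(),"plate")
fit(near&(hsv[...,0]>15)&(hsv[...,0]<32)&(hsv[...,1]>150)&(z>.015)&(z<.04),"gate bar")
fit((X>.08)&(X<.18)&(Y<-.03)&(Y>-.11)&(z>.07)&(z<.1),"peg")
# plate edge lines by row-wise extremes
m=(l==1+st[1:,4].argmax())
for nm,sel,key,val in(("near edge",(X>.02)&(X<.13),X,Y),("entry edge",(Y>-.05)&(Y<.05),Y,X)):
    b=np.round(key[m&sel],2); vv=val[m&sel]; k=np.unique(b); e=[vv[b==i].max() for i in k]; p=np.polyfit(k,e,1); print(nm,"slope deg",np.degrees(np.arctan(p[0])).round(2),"at0",p[1].round(4))
```

```text
rail near 289 c [-0.0604  0.0704] s [0.1015 0.0545] a 1.88 z 0.0202 X [-0.1104 -0.0099] Y [0.0433 0.0624]
rail far 271 c [-0.0582 -0.0565] s [0.1028 0.0184] a 1.31 z 0.0203 X [-0.1088 -0.0075] Y [-0.0658 -0.047 ]
plate 4354 c [ 0.0704 -0.0024] s [0.1815 0.1538] a 0.78 z 0.0058 X [-0.0174  0.1596] Y [-0.0748  0.066 ]
gate bar 188 c [ 0.1081 -0.0738] s [0.0121 0.0998] a 87.04 z 0.028 X [0.0597 0.1575] Y [-0.0798 -0.0665]
peg 76 c [ 0.1471 -0.0748] s [0.0131 0.0156] a 51.93 z 0.0841 X [0.1392 0.1541] Y [-0.0822 -0.0682]
near edge slope deg 1.14 at0 0.0656
entry edge slope deg -1.43 at0 0.1603
```

```bash
cat >> h.py <<'E'
DA=55.7; EX=np.array([np.cos(np.radians(DA)),np.sin(np.radians(DA))]); EY=np.array([-EX[1],EX[0]]); DO=np.array([.461,-.2434])
def dk(x,y,z): return [*(DO+x*EX+y*EY),z]
def indock(p): q=np.array(p)[:2]-DO; return np.round([q@EX,q@EY],4)
E
python3 -c "
from h import *
print(dk(.092,0,0)); go(dk(.092,0,.2),DA-180,10)"
```

```text
[np.float64(0.5128443965022565), np.float64(-0.16739895690638973), 0]
now [0.6293 0.0639 0.1712] yaw -108.99 tool y [ 0.018 -0.022 -1.   ] w 0.0124 F [ 1.1 -0.1 -1.4] t 5.3 q [ 0.11  0.52  0.26  1.3  -0.02  2.01]
[0.129, -0.013, -0.017] tw 0.0134
[0.129, -0.013, -0.014] tw 0.0134
[0.129, -0.013, -0.01] tw 0.0134
[0.129, -0.013, -0.007] tw 0.0134
[0.13, -0.013, -0.003] tw 0.0134
[0.13, -0.013, 0.0] tw 0.0134
[0.13, -0.013, 0.004] tw 0.0134
[0.129, -0.013, 0.007] tw 0.0134
[0.129, -0.013, 0.011] tw 0.0134
[0.129, -0.013, 0.014] tw 0.0134
```

>>> move_arm(
  increments=[
    {"grip": 1, "linear": [0.04, -0.03, -0.005], "twist": 0.01},
    {"grip": 1, "linear": [0.08, -0.03, -0.01], "twist": 0.0134},
    {"grip": 1, "linear": [0.12, -0.02, -0.013], "twist": 0.0134},
    {"grip": 1, "linear": [0.13, -0.01, -0.01], "twist": 0.0134},
    {"grip": 1, "linear": [0.13, -0.01, -0.01], "twist": 0.0134},
  ],
)

```text
clock: 5.8
eef_pos: [0.5766, -0.0273, 0.1894]
tool_rot: [0.373, -0.593, 0.61, -0.371]
ft_force: [0.7, -0.5, -4.2]
grip_width: 0.0129
```

>>> move_arm(
  increments=[
    {"grip": 1, "linear": [0.13, 0, -0.006], "twist": 0.0134},
    {"grip": 1, "linear": [0.13, 0, -0.003], "twist": 0.0134},
    {"grip": 1, "linear": [0.13, 0, 0], "twist": 0.0134},
    {"grip": 1, "linear": [0.12, 0, 0.004], "twist": 0.0134},
    {"grip": 1, "linear": [0.08, 0, 0.007], "twist": 0.0134},
  ],
)

```text
clock: 6.3
eef_pos: [0.5054, -0.1395, 0.1868]
tool_rot: [0.33, -0.621, 0.635, -0.32]
ft_force: [0.5, 1.1, -3.9]
grip_width: 0.0128
```

```bash
python3 -c "
from h import *
go(dk(.092,0,.2),DA-180,5)"
```

```text
now [ 0.5054 -0.1395  0.1868] yaw -125.28 tool y [-0.003 -0.024 -1.   ] w 0.0128 F [ 0.5  1.1 -3.9] t 6.3 q [-0.26  0.31 -0.02  1.24 -0.02  1.93]
[0.019, -0.013, 0.022] tw -0.0017
[0.019, -0.013, 0.022] tw -0.0017
[0.019, -0.013, 0.022] tw -0.0017
[0.019, -0.013, 0.022] tw -0.0017
[0.019, -0.013, 0.022] tw -0.0017
```

>>> move_arm(
  increments=[
    {"grip": 1, "linear": [0.02, 0, 0.025], "twist": -0.002},
    {"grip": 1, "linear": [0.025, 0, 0.03], "twist": -0.002},
    {"grip": 1, "linear": [0.025, 0.04, 0.03], "twist": -0.002},
    {"grip": 1, "linear": [0.025, 0.06, 0.025], "twist": -0.002},
    {"grip": 1, "linear": [0, 0.05, 0], "twist": 0},
  ],
)

```text
clock: 6.8
eef_pos: [0.5103, -0.1731, 0.1549]
tool_rot: [0.334, -0.619, 0.633, -0.323]
ft_force: [0.6, 0.9, -5.5]
grip_width: 0.013
```

Run:
```python
from h import *
go(dk(.092,0,.11),DA-180,5)
im,d,K,T=cam("wrist"); cv2.imwrite("pics/w4.png",im); np.savez("w4.npz",im=im,d=d,K=K,T=T)
P=cloud(d,K,T); q=P[...,:2]-DO; X=q@EX; Y=q@EY; z=P[...,2]
h=(np.abs(z-bot.get_obs()["eef_pos"][2]-.0265)<.006)&(np.abs(Y)<.03)&(X>.11)&(X<.18)
print("handle Y",[(round(a,2),np.percentile(Y[h&(np.abs(X-a)<.005)],[2,98]).round(4).tolist()) for a in (.12,.135,.15,.16) if (h&(np.abs(X-a)<.005)).sum()>5],"X max",X[h].max() if h.any() else 0)
m=(np.abs(z-.006)<.003)&(X<.2)&(np.abs(Y)<.11)
print("plate Y at X",[(a,Y[m&(np.abs(X-a)<.005)&(np.abs(Y)<.078)].min().round(4) if (m&(np.abs(X-a)<.005)).any() else None,Y[m&(np.abs(X-a)<.005)].max().round(4) if (m&(np.abs(X-a)<.005)).any() else None) for a in (0,.05,.1,.12,.14,.15)], "X max",np.percentile(X[m&(np.abs(Y)<.06)],99.) if m.any() else 0)
```

```text
now [ 0.5103 -0.1731  0.1549] yaw -124.58 tool y [-0.005 -0.024 -1.   ] w 0.013 F [ 0.6  0.9 -5.5] t 6.8 q [-0.31  0.36 -0.04  1.17 -0.02  1.86]
[-0.007, 0.045, -0.002] tw -0.0005
[-0.007, 0.045, -0.002] tw -0.0005
[-0.007, 0.045, -0.002] tw -0.0005
[-0.007, 0.045, -0.002] tw -0.0005
[-0.007, 0.045, -0.002] tw -0.0005
handle Y [(0.12, [-0.0081, 0.0054]), (0.14, [-0.0079, 0.0054]), (0.15, [-0.0081, 0.0055]), (0.16, [-0.0087, 0.0059])] X max 0.15954804905564374
plate Y at X [(0, np.float64(-0.0779), np.float64(-0.0693)), (0.05, np.float64(-0.0702), np.float64(0.1086)), (0.1, np.float64(-0.0732), np.float64(-0.0691)), (0.12, np.float64(-0.0752), np.float64(-0.069)), (0.14, np.float64(-0.0765), np.float64(-0.0691)), (0.15, np.float64(-0.0778), np.float64(-0.0692))] X max 0.15954585279928674
```

View pics/w4.png

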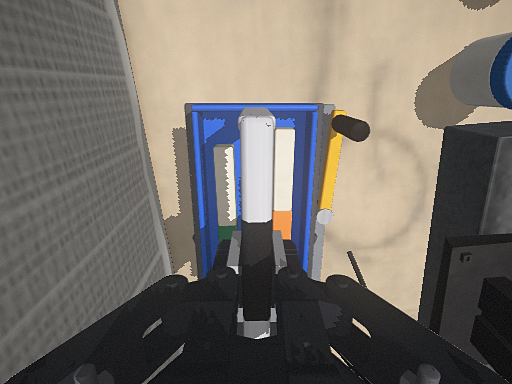

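The picture shows the tray, centred at about (255,170), hanging parallel over the dock entry. The gate lies clear to its right at (335,160). The handle's Y offset is -1.3 mm, so I'm lowering.

>>> move_arm(
  increments=[
    {"grip": 1, "linear": [-0.01, 0.05, -0.004], "twist": 0},
    {"grip": 1, "linear": [-0.01, 0.06, -0.003], "twist": 0},
    {"grip": 1, "linear": [-0.008, 0.06, -0.003], "twist": 0},
    {"grip": 1, "linear": [-0.005, 0.05, -0.003], "twist": 0},
    {"grip": 1, "linear": [0, 0.02, 0], "twist": 0},
  ],
)

```text
clock: 7.35
eef_pos: [0.5097, -0.1627, 0.0986]
tool_rot: [0.337, -0.621, 0.629, -0.323]
ft_force: [-0.5, -0.4, -5.0]
grip_width: 0.0129
```

Run:
```python
from h import *
go(dk(.092,0.001,.08),DA-180,5); print(indock(bot.get_obs()["eef_pos"]))
```

```text
now [ 0.5097 -0.1627  0.0986] yaw -124.32 tool y [-0.012 -0.02  -1.   ] w 0.0129 F [-0.5 -0.4 -5. ] t 7.35 q [-0.3   0.41 -0.12  1.05 -0.02  1.87]
[0.002, 0.019, 0.004] tw -0.0
[0.002, 0.019, 0.004] tw -0.0
[0.002, 0.019, 0.004] tw -0.0
[0.002, 0.019, 0.004] tw -0.0
[0.002, 0.019, 0.004] tw -0.0
[0.0942 0.0052]
```

>>> move_arm(
  increments=[
    {"grip": 1, "linear": [0.003, 0.025, 0.006], "twist": 0},
    {"grip": 1, "linear": [0.003, 0.02, 0.006], "twist": 0},
    {"grip": 1, "linear": [0.002, 0.015, 0.005], "twist": 0},
    {"grip": 1, "linear": [0, 0.015, 0.003], "twist": 0},
    {"grip": 1, "linear": [0, 0.01, 0], "twist": 0},
  ],
)

```text
clock: 7.85
eef_pos: [0.5129, -0.1668, 0.0806]
tool_rot: [0.337, -0.621, 0.63, -0.324]
ft_force: [-1.4, -1.0, -1.9]
grip_width: 0.013
```

Run:
```python
from h import *
go(dk(.092,0.001,.08),DA-180,5); print(indock(bot.get_obs()["eef_pos"]))
```

```text
now [ 0.5129 -0.1668  0.0806] yaw -124.27 tool y [-0.011 -0.02  -1.   ] w 0.013 F [-1.4 -1.  -1.9] t 7.85 q [-0.3   0.43 -0.13  1.01 -0.02  1.87]
[0.001, 0.001, -0.001] tw 0.0
[0.001, 0.001, -0.001] tw 0.0
[0.001, 0.001, -0.001] tw 0.0
[0.001, 0.001, -0.001] tw 0.0
[0.001, 0.001, -0.001] tw 0.0
[0.0926 0.0003]
```

>>> move_arm(
  increments=[
    {"grip": 1, "linear": [0, 0.01, 0], "twist": 0},
    {"grip": 1, "linear": [0, 0.008, 0], "twist": 0},
    {"grip": 1, "linear": [0, 0, 0], "twist": 0},
    {"grip": 0.9, "linear": [0, 0, 0], "twist": 0},
    {"grip": 0.7, "linear": [0, 0, 0], "twist": 0},
  ],
)

```text
clock: 8.35
eef_pos: [0.5143, -0.1677, 0.0812]
tool_rot: [0.335, -0.619, 0.631, -0.325]
ft_force: [0.4, -0.4, -0.3]
grip_width: 0.0249
```

>>> move_arm(
  increments=[
    {"grip": 0.4, "linear": [0, 0, 0], "twist": 0},
    {"grip": 0.3, "linear": [0, 0, 0], "twist": 0},
    {"grip": 0.3, "linear": [0, 0, 0], "twist": 0},
    {"grip": 0.3, "linear": [0, 0, 0], "twist": 0},
    {"grip": 0.3, "linear": [0, 0, 0], "twist": 0},
  ],
)

```text
clock: 8.85
eef_pos: [0.5164, -0.1684, 0.0828]
tool_rot: [0.334, -0.618, 0.632, -0.326]
ft_force: [-0.4, 0.0, -0.2]
grip_width: 0.0598
```

Run:
```python
from h import *
go(dk(.092,0.001,.18),DA-180,5); print(indock(bot.get_obs()["eef_pos"]))
```

```text
now [ 0.5164 -0.1684  0.0828] yaw -124.32 tool y [-0.001 -0.024 -1.   ] w 0.0598 F [-0.4  0.  -0.2] t 8.85 q [-0.3   0.43 -0.13  1.   -0.02  1.87]
[0.003, -0.097, -0.003] tw -0.0
[0.003, -0.097, -0.003] tw -0.0
[0.003, -0.097, -0.003] tw -0.0
[0.003, -0.097, -0.003] tw -0.0
[0.003, -0.097, -0.003] tw -0.0
[ 0.0932 -0.0035]
```

>>> move_arm(
  increments=[
    {"grip": 0.3, "linear": [0, -0.1, 0], "twist": 0},
    {"grip": 0.3, "linear": [0, -0.15, -0.005], "twist": 0},
    {"grip": 0.3, "linear": [-0.1, -0.1, -0.005], "twist": 0},
    {"grip": 1, "linear": [-0.18, -0.02, 0], "twist": 0},
    {"grip": 1, "linear": [-0.18, 0, 0], "twist": 0},
  ],
)

```text
clock: 9.35
eef_pos: [0.5653, -0.0913, 0.1571]
tool_rot: [0.333, -0.62, 0.633, -0.322]
ft_force: [-0.3, -0.3, -1.1]
grip_width: 0.0318
```

Run:
```python
from h import *
go(dk(.21,0.0,.12),DA-180,5); print(indock(bot.get_obs()["eef_pos"]))
```

```text
now [ 0.5653 -0.0913  0.1571] yaw -124.82 tool y [-0.004 -0.023 -1.   ] w 0.0318 F [-0.3 -0.3 -1.1] t 9.35 q [-0.15  0.42  0.07  1.22 -0.02  2.03]
[-0.026, 0.037, -0.001] tw -0.0009
[-0.026, 0.037, -0.001] tw -0.0009
[-0.026, 0.037, -0.001] tw -0.0009
[-0.026, 0.037, -0.001] tw -0.0009
[-0.026, 0.037, -0.001] tw -0.0009
[ 0.1844 -0.0004]
```

>>> move_arm(
  increments=[
    {"grip": 1, "linear": [-0.06, 0, 0], "twist": -0.001},
    {"grip": 1, "linear": [-0.06, 0, 0], "twist": -0.001},
    {"grip": 1, "linear": [-0.03, 0.06, 0], "twist": -0.001},
    {"grip": 1, "linear": [0, 0.08, 0], "twist": 0},
    {"grip": 1, "linear": [0, 0.05, 0], "twist": 0},
  ],
)

```text
clock: 9.85
eef_pos: [0.5854, -0.064, 0.1171]
tool_rot: [0.335, -0.617, 0.632, -0.327]
ft_force: [-0.9, -0.7, 0.3]
grip_width: -0.0002
```

Run:
```python
from h import *
go(dk(.20,0.0,.05),DA-180,5); print(indock(bot.get_obs()["eef_pos"]))
im,d,K,T=cam("top"); P=cloud(d,K,T); q=P[...,:2]-DO; X=q@EX; Y=q@EY; z=P[...,2]
b=cv2.cvtColor(im,cv2.COLOR_BGR2HSV); m=(b[...,0]>100)&(b[...,0]<125)&(b[...,1]>140)&(X<.25)&(X>-.15)&(np.abs(Y)<.07)
print("blue",m.sum(),X[m].min(),X[m].max(),Y[m].min(),Y[m].max())
h=(z>.09)&(z<.115)&(X<.18)&(X>-.05)&(np.abs(Y)<.03); print("handle",h.sum(),X[h].min(),X[h].max(),Y[h].mean())
x=[*map(int,proj(K,T,dk(.05,0,.05)))]; cv2.imwrite("pics/t5.png",cv2.resize(im[x[1]-60:x[1]+60,x[0]-70:x[0]+70],None,fx=5,fy=5,interpolation=cv2.INTER_CUBIC))
```

```text
now [ 0.5854 -0.064   0.1171] yaw -124.2 tool y [-0.    -0.024 -1.   ] w -0.0002 F [-0.9 -0.7  0.3] t 9.85 q [-0.1   0.48  0.05  1.14 -0.02  2.07]
[0.017, 0.067, -0.003] tw 0.0002
[0.017, 0.067, -0.003] tw 0.0002
[0.017, 0.067, -0.003] tw 0.0002
[0.017, 0.067, -0.003] tw 0.0002
[0.017, 0.067, -0.003] tw 0.0002
[ 0.2183 -0.0017]
blue 306 0.012961988269162266 0.16224744241805825 -0.04074222081577789 0.043160161538942456
handle 141 0.019732506190172278 0.15378175119141474 0.001992910150504991
```

View pics/t5.png

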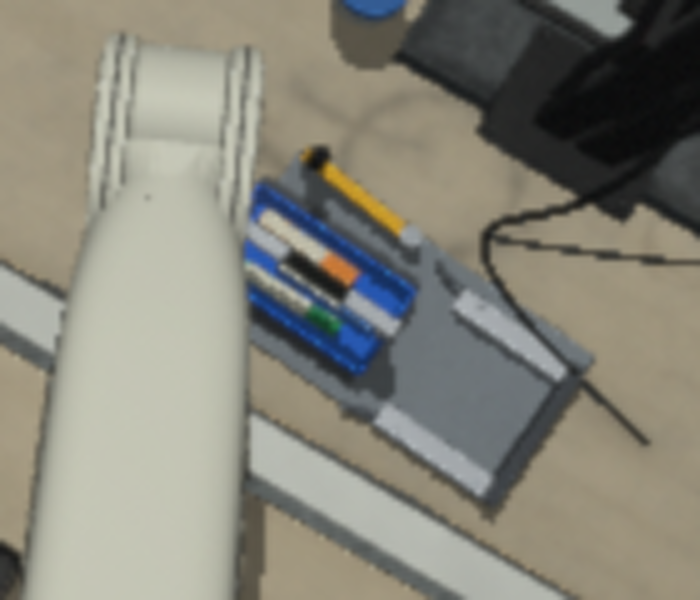

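The picture shows the tray seated straight on the entry, with its leading end at about (385,335) just outside the lips and the gate clear. Next I'll lower the shut fingers behind it and push.

>>> move_arm(
  increments=[
    {"grip": 1, "linear": [0.01, 0.08, -0.005], "twist": 0},
    {"grip": 1, "linear": [0.01, 0.09, -0.005], "twist": 0},
    {"grip": 1, "linear": [0.01, 0.08, -0.005], "twist": 0},
    {"grip": 1, "linear": [0, 0.06, 0], "twist": 0},
    {"grip": 1, "linear": [0, 0.02, 0], "twist": 0},
  ],
)

```text
clock: 10.4
eef_pos: [0.5752, -0.0722, 0.0452]
tool_rot: [0.336, -0.619, 0.632, -0.323]
ft_force: [0.2, -0.4, -0.1]
grip_width: -0.0004
```

Run:
```python
from h import *
go(dk(.15,0.0,.05),DA-180,5); print(indock(bot.get_obs()["eef_pos"]))
```

```text
now [ 0.5752 -0.0722  0.0452] yaw -124.5 tool y [-0.008 -0.024 -1.   ] w -0.0004 F [ 0.2 -0.4 -0.1] t 10.4 q [-0.11  0.54 -0.06  0.98 -0.02  2.06]
[0.056, -0.003, 0.002] tw -0.0004
[0.056, -0.003, 0.002] tw -0.0004
[0.056, -0.003, 0.002] tw -0.0004
[0.056, -0.003, 0.002] tw -0.0004
[0.056, -0.003, 0.002] tw -0.0004
[0.2058 0.0022]
```

>>> move_arm(
  increments=[
    {"grip": 1, "linear": [0.05, -0.008, 0.004], "twist": 0},
    {"grip": 1, "linear": [0.05, -0.008, 0.003], "twist": 0},
    {"grip": 1, "linear": [0.05, -0.004, 0.003], "twist": 0},
    {"grip": 1, "linear": [0.05, 0, 0.002], "twist": 0},
    {"grip": 1, "linear": [0.05, 0, 0.002], "twist": 0},
  ],
)

```text
clock: 10.9
eef_pos: [0.5495, -0.1176, 0.0528]
tool_rot: [0.334, -0.619, 0.632, -0.325]
ft_force: [0.4, 1.8, -1.5]
grip_width: 0.0004
```

Run:
```python
from h import *
go(dk(.10,0.0,.05),DA-180,5); print(indock(bot.get_obs()["eef_pos"]))
```

```text
now [ 0.5495 -0.1176  0.0528] yaw -124.45 tool y [-0.003 -0.023 -1.   ] w 0.0004 F [ 0.4  1.8 -1.5] t 10.9 q [-0.2   0.5  -0.11  0.96 -0.02  1.97]
[0.054, 0.004, -0.002] tw -0.0003
[0.054, 0.004, -0.002] tw -0.0003
[0.054, 0.004, -0.002] tw -0.0003
[0.054, 0.004, -0.002] tw -0.0003
[0.054, 0.004, -0.002] tw -0.0003
[ 0.1538 -0.0022]
```

>>> move_arm(
  increments=[
    {"grip": 1, "linear": [0.05, 0.003, -0.003], "twist": 0},
    {"grip": 1, "linear": [0.05, 0.003, -0.003], "twist": 0},
    {"grip": 1, "linear": [0.05, 0.002, -0.002], "twist": 0},
    {"grip": 1, "linear": [0.05, 0, -0.002], "twist": 0},
    {"grip": 1, "linear": [0.04, 0, 0], "twist": 0},
  ],
)

```text
clock: 11.4
eef_pos: [0.5186, -0.1598, 0.0533]
tool_rot: [0.333, -0.619, 0.633, -0.326]
ft_force: [0.6, 1.3, -0.9]
grip_width: 0.0002
```

Run:
```python
from h import *
go(dk(.05,0.0,.05),DA-180,5); print(indock(bot.get_obs()["eef_pos"]))
im,d,K,T=cam("top"); P=cloud(d,K,T); q=P[...,:2]-DO; X=q@EX; Y=q@EY; z=P[...,2]
b=cv2.cvtColor(im,cv2.COLOR_BGR2HSV); m=(b[...,0]>100)&(b[...,0]<125)&(b[...,1]>140)&(X<.25)&(X>-.15)&(np.abs(Y)<.07)
print("blue",m.sum(),X[m].min(),X[m].max(),Y[m].min(),Y[m].max())
```

```text
now [ 0.5186 -0.1598  0.0533] yaw -124.49 tool y [-0.    -0.023 -1.   ] w 0.0002 F [ 0.6  1.3 -0.9] t 11.4 q [-0.29  0.46 -0.17  0.93 -0.02  1.89]
[0.051, 0.004, -0.0] tw -0.0003
[0.051, 0.004, -0.0] tw -0.0003
[0.051, 0.004, -0.0] tw -0.0003
[0.051, 0.004, -0.0] tw -0.0003
[0.051, 0.004, -0.001] tw -0.0003
[ 0.1016 -0.0005]
blue 194 -0.0619539611125961 0.01568504809072257 -0.040765410419218405 0.04197679909110856
```

>>> move_arm(
  increments=[
    {"grip": 1, "linear": [0.05, 0.003, 0], "twist": 0},
    {"grip": 1, "linear": [0.05, 0.003, 0], "twist": 0},
    {"grip": 1, "linear": [0.05, 0.002, 0], "twist": 0},
    {"grip": 1, "linear": [0.04, 0.002, 0], "twist": 0},
    {"grip": 1, "linear": [0.03, 0, 0], "twist": 0},
  ],
)

```text
clock: 11.95
eef_pos: [0.4919, -0.1995, 0.0526]
tool_rot: [0.333, -0.618, 0.633, -0.326]
ft_force: [2.2, 2.1, -0.7]
grip_width: 0.0003
```

>>> move_arm(
  increments=[
    {"grip": 1, "linear": [0.02, 0.003, 0], "twist": 0},
    {"grip": 1, "linear": [0.02, 0.003, 0], "twist": 0},
    {"grip": 1, "linear": [0.015, 0.002, 0], "twist": 0},
    {"grip": 1, "linear": [0.015, 0.002, 0], "twist": 0},
    {"grip": 1, "linear": [0.01, 0, 0], "twist": 0},
  ],
)

```text
clock: 12.45
eef_pos: [0.4876, -0.2059, 0.0522]
tool_rot: [0.328, -0.621, 0.628, -0.334]
ft_force: [3.0, 5.3, 1.0]
grip_width: -0.0002
```

Run:
```python
from h import *
go(dk(.045,0.0,.05),DA-180,5); print(indock(bot.get_obs()["eef_pos"]))
im,d,K,T=cam("top"); P=cloud(d,K,T); q=P[...,:2]-DO; X=q@EX; Y=q@EY; z=P[...,2]
b=cv2.cvtColor(im,cv2.COLOR_BGR2HSV); m=(b[...,0]>100)&(b[...,0]<125)&(b[...,1]>140)&(X<.25)&(X>-.15)&(np.abs(Y)<.07)
print("blue",m.sum(),X[m].min(),X[m].max(),Y[m].min(),Y[m].max())
```

```text
now [ 0.4876 -0.2059  0.0522] yaw -124.16 tool y [ 0.013 -0.005 -1.   ] w -0.0002 F [3.  5.3 1. ] t 12.45 q [-0.4   0.43 -0.22  0.9   0.    1.77]
[0.001, 0.002, -0.001] tw 0.0002
[0.001, 0.002, -0.001] tw 0.0002
[0.001, 0.002, -0.001] tw 0.0002
[0.001, 0.002, -0.001] tw 0.0002
[0.001, 0.002, -0.001] tw 0.0002
[ 0.046  -0.0009]
blue 164 -0.11662775953563607 -0.06995792467706966 -0.040840286270607255 0.04196876536343689
```

>>> move_arm(
  increments=[
    {"grip": 1, "linear": [0.03, 0, 0], "twist": 0},
    {"grip": 1, "linear": [0.03, 0, 0], "twist": 0},
    {"grip": 1, "linear": [0, 0, 0], "twist": 0},
    {"grip": 1, "linear": [-0.04, 0, 0], "twist": 0},
    {"grip": 1, "linear": [-0.08, 0, 0], "twist": 0},
  ],
)

```text
clock: 13.0
eef_pos: [0.5005, -0.1858, 0.055]
tool_rot: [-0.323, 0.624, -0.623, 0.345]
ft_force: [0.7, 0.1, -0.2]
grip_width: 0.0005
```

Run:
```python
from h import *
go(dk(.07,0.0,.2),DA-180,5); print(indock(bot.get_obs()["eef_pos"]))
im,d,K,T=cam("wrist"); cv2.imwrite("pics/w6.png",im)
```

```text
now [ 0.5005 -0.1858  0.055 ] yaw -123.68 tool y [ 0.027  0.016 -1.   ] w 0.0005 F [ 0.7  0.1 -0.2] t 13.0 q [-0.37  0.44 -0.21  0.91  0.02  1.79]
[-0.004, -0.145, 0.002] tw 0.0011
[-0.004, -0.145, 0.002] tw 0.0011
[-0.004, -0.145, 0.002] tw 0.0011
[-0.004, -0.145, 0.002] tw 0.0011
[-0.004, -0.145, 0.002] tw 0.0011
[ 0.0699 -0.0002]
```

>>> move_arm(
  increments=[
    {"grip": 1, "linear": [-0.04, -0.1, 0], "twist": 0.001},
    {"grip": 1, "linear": [-0.05, -0.15, 0], "twist": 0.001},
    {"grip": 0.5, "linear": [-0.1, -0.18, 0.05], "twist": 0.001},
    {"grip": 0.5, "linear": [-0.1, -0.1, 0.1], "twist": 0.001},
    {"grip": 0.5, "linear": [-0.05, 0, 0.05], "twist": 0},
  ],
)

```text
clock: 13.55
eef_pos: [0.5665, -0.1518, 0.1632]
tool_rot: [-0.324, 0.626, -0.623, 0.338]
ft_force: [0.4, -0.2, -0.4]
grip_width: 0.042
```

Run:
```python
from h import *
go(dk(.1406,-.0778,.13),DA-180,5); print(indock(bot.get_obs()["eef_pos"]))
f=np.load("w1.npz"); P=cloud(f["d"],f["K"],f["T"]).reshape(-1,3); 
P=np.vstack([P]+[cloud(*[np.load("scene.npz")[k] for k in("d","K","T")]).reshape(-1,3)])
q=P[:,:2]-DO; X=q@EX; Y=q@EY; ok=np.isfinite(P[:,2])&(P[:,2]<1)
print("max z grid (rows X, cols Y -.08..-.24)")
for a in np.arange(-.02,.26,.04): print(round(a,2),[ (lambda m: round(float(P[m,2].max()),2) if m.any() else -1)(ok&(np.abs(X-a)<.02)&(np.abs(Y-b)<.01)) for b in np.arange(-.09,-.25,-.02)])
im,d,K,T=cam("wrist"); P=cloud(d,K,T); q=P[...,:2]-DO; X=q@EX; Y=q@EY; z=P[...,2]
m=(z>.075)&(z<.09)&(X>.1)&(X<.18)&(Y<-.04)&(Y>-.11); print("peg",m.sum(),np.median(X[m]),np.median(Y[m]),X[m].min(),X[m].max(),Y[m].min(),Y[m].max())
m=(z>.09)&(z<.115)&(X>-.12)&(X<.06)&(np.abs(Y)<.02); print("handle Xmax",m.sum(),np.percentile(X[m],99) if m.any() else 0)
cv2.imwrite("pics/w7.png",im)
```

```text
now [ 0.5665 -0.1518  0.1632] yaw -124.15 tool y [ 0.015  0.013 -1.   ] w 0.042 F [ 0.4 -0.2 -0.4] t 13.55 q [-0.27  0.44  0.11  1.23  0.02  1.9 ]
[-0.005, 0.034, 0.042] tw 0.0003
[-0.005, 0.034, 0.042] tw 0.0003
[-0.005, 0.034, 0.042] tw 0.0003
[-0.005, 0.034, 0.042] tw 0.0003
[-0.005, 0.034, 0.042] tw 0.0003
[ 0.1351 -0.0355]
max z grid (rows X, cols Y -.08..-.24)
-0.02 [0.01, 0.52, 0.56, 0.58, 0.61, 0.61, -0.0, 0.65]
0.02 [0.48, 0.52, 0.01, 0.11, 0.11, 0.65, 0.65, 0.65]
0.06 [0.03, 0.0, 0.0, 0.11, 0.11, 0.11, 0.5, 0.51]
0.1 [0.03, 0.0, 0.0, 0.0, 0.07, 0.09, 0.09, 0.09]
0.14 [0.09, 0.0, 0.0, 0.01, 0.09, 0.09, 0.09, 0.09]
0.18 [0.01, 0.0, 0.01, 0.01, 0.0, 0.07, 0.07, 0.07]
0.22 [0.0, 0.0, 0.0, 0.0, 0.0, 0.07, 0.07, 0.07]
0.26 [0.01, 0.0, 0.01, 0.0, 0.01, 0.04, 0.04, 0.04]
peg 319 0.14083766066620512 -0.07770580380025402 0.13198276916620977 0.14728728483567252 -0.08655739115258305 -0.0707037583809244
handle Xmax 443 0.03407277423359706
```

View pics/w7.png

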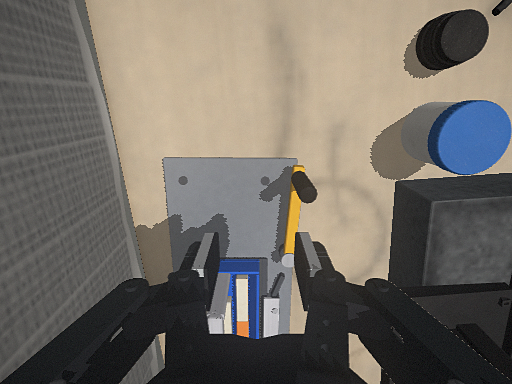

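The picture shows the tray home between the rails at about (245,295), with the gate bar and its peg at (303,187). The measured peg is at dock (0.141, -0.078). The handle end is at X 0.034, against 0.0335 expected for home. I'm straddling the peg now.

>>> move_arm(
  increments=[
    {"grip": 0.5, "linear": [-0.01, 0, 0.07], "twist": 0},
    {"grip": 0.5, "linear": [-0.01, 0, 0.08], "twist": 0},
    {"grip": 0.5, "linear": [-0.005, 0, 0.06], "twist": 0},
    {"grip": 0.5, "linear": [0, 0.05, 0], "twist": 0},
    {"grip": 0.5, "linear": [0, 0.08, 0], "twist": 0},
  ],
)

```text
clock: 14.1
eef_pos: [0.6039, -0.1734, 0.1336]
tool_rot: [-0.327, 0.626, -0.624, 0.336]
ft_force: [-0.2, -0.2, 0.5]
grip_width: 0.0428
```

Run:
```python
from h import *
go(dk(.1408,-.0777,.052),DA-180,5); print(indock(bot.get_obs()["eef_pos"]))
```

```text
now [ 0.6039 -0.1734  0.1336] yaw -124.12 tool y [ 0.01   0.009 -1.   ] w 0.0428 F [-0.2 -0.2  0.5] t 14.1 q [-0.29  0.54  0.2   1.22  0.01  1.88]
[-0.001, 0.082, -0.001] tw 0.0003
[-0.001, 0.082, -0.001] tw 0.0003
[-0.001, 0.082, -0.001] tw 0.0003
[-0.001, 0.082, -0.001] tw 0.0003
[-0.001, 0.082, -0.001] tw 0.0003
[ 0.1384 -0.0787]
```

>>> move_arm(
  increments=[
    {"grip": 0.5, "linear": [0, 0.06, 0], "twist": 0},
    {"grip": 0.5, "linear": [0, 0.08, 0], "twist": 0},
    {"grip": 0.5, "linear": [0, 0.08, 0], "twist": 0},
    {"grip": 0.5, "linear": [0, 0.08, 0], "twist": 0},
    {"grip": 0.5, "linear": [0, 0.05, 0], "twist": 0},
  ],
)

```text
clock: 14.6
eef_pos: [0.5958, -0.1722, 0.0538]
tool_rot: [-0.33, 0.629, -0.621, 0.331]
ft_force: [0.2, 0.1, -0.1]
grip_width: 0.0428
```

Run:
```python
from h import *
go(dk(.1408,-.0777,.052),DA-180,2); print(indock(bot.get_obs()["eef_pos"]))
```

```text
now [ 0.5958 -0.1722  0.0538] yaw -124.2 tool y [-0.004  0.01  -1.   ] w 0.0428 F [ 0.2  0.1 -0.1] t 14.6 q [-0.29  0.6   0.08  1.05  0.01  1.88]
[-0.015, 0.004, 0.016] tw 0.0004
[-0.015, 0.004, 0.016] tw 0.0004
[ 0.1348 -0.0713]
```

>>> move_arm(
  increments=[
    {"grip": 0.5, "linear": [-0.02, 0, 0.02], "twist": 0},
    {"grip": 0.5, "linear": [-0.01, 0, 0.01], "twist": 0},
    {"grip": 0.8, "linear": [0, 0, 0], "twist": 0},
    {"grip": 1, "linear": [0, 0, 0], "twist": 0},
    {"grip": 1, "linear": [0, 0, 0], "twist": 0},
  ],
)

```text
clock: 15.1
eef_pos: [0.6031, -0.1702, 0.0524]
tool_rot: [-0.331, 0.629, -0.621, 0.33]
ft_force: [-0.1, 0.6, -4.8]
grip_width: 0.0141
```

Run:
```python
from h import *
go(dk(.1408,-.0777,.052),DA-180,1); p=indock(bot.get_obs()["eef_pos"]); print(p)
h=np.array([.045,-.072]); a0=np.arctan2(*(p-h)); print("gate",a0,np.linalg.norm(p-h))
```

```text
now [ 0.6031 -0.1702  0.0524] yaw -124.2 tool y [-0.007  0.01  -1.   ] w 0.0141 F [-0.1  0.6 -4.8] t 15.1 q [-0.28  0.62  0.1   1.07  0.01  1.89]
[-0.002, 0.002, 0.008] tw 0.0008
[ 0.1405 -0.0761]
gate 1.613701916414794 0.09558796995438287
```

```bash
cat >> h.py <<'E'
def arc(a1,n):
    o=bot.get_obs(); M=R.from_quat(o["tool_rot"]).as_matrix(); p=indock(o["eef_pos"]); h=np.array([.045,-.072]); a0=np.arctan2(*(p-h)); r=np.linalg.norm(p-h)
    print("gate",a0.round(3),"r",r.round(4),"z",o["eef_pos"][2].round(4),"F",np.round(o["ft_force"],1),"w",round(float(o["grip_width"]),4)); A=np.linspace(a0,a1,n+1)
    c=[h+.095*np.array([np.sin(a),np.cos(a)]) for a in A]; c[0]=p
    for i in range(n):
        w=np.array(dk(*c[i+1],.052))-np.array(dk(*c[i],o["eef_pos"][2] if i==0 else .052)); print((M.T@w/.2).round(3).tolist())
E
python3 -c "
from h import *
arc(.95,5)"
```

```text
gate 1.614 r 0.0956 z 0.0524 F [-0.1  0.6 -4.8] w 0.0141
[0.004, 0.003, -0.063]
[0.01, 0.001, -0.062]
[0.018, 0.001, -0.06]
[0.026, 0.001, -0.058]
[0.033, 0.0, -0.054]
```

>>> move_arm(
  increments=[
    {"grip": 1, "linear": [0.004, 0, -0.06], "twist": 0},
    {"grip": 1, "linear": [0.01, 0, -0.06], "twist": 0},
    {"grip": 1, "linear": [0.018, 0, -0.06], "twist": 0},
    {"grip": 1, "linear": [0.026, 0, -0.058], "twist": 0},
    {"grip": 1, "linear": [0.033, 0, -0.054], "twist": 0},
  ],
)

```text
clock: 15.6
eef_pos: [0.5541, -0.1499, 0.0525]
tool_rot: [-0.327, 0.625, -0.622, 0.34]
ft_force: [2.8, 2.6, -2.5]
grip_width: 0.0145
```

```bash
python3 -c "
from h import *
arc(.38,5)"
```

```text
gate 1.057 r 0.0973 z 0.0525 F [ 2.8  2.6 -2.5] w 0.0145
[0.045, 0.002, -0.049]
[0.042, -0.001, -0.049]
[0.048, -0.001, -0.043]
[0.053, -0.001, -0.036]
[0.058, -0.001, -0.028]
```

>>> move_arm(
  increments=[
    {"grip": 1, "linear": [0.045, 0, -0.049], "twist": 0},
    {"grip": 1, "linear": [0.043, 0, -0.049], "twist": 0},
    {"grip": 1, "linear": [0.048, 0, -0.043], "twist": 0},
    {"grip": 1, "linear": [0.053, 0, -0.036], "twist": 0},
    {"grip": 1, "linear": [0.055, 0, -0.028], "twist": 0},
  ],
)

```text
clock: 16.1
eef_pos: [0.497, -0.1654, 0.0528]
tool_rot: [-0.325, 0.623, -0.621, 0.348]
ft_force: [7.6, 3.3, -5.4]
grip_width: 0.0148
```

```bash
python3 -c "
from h import *
arc(.35,2); print(indock(bot.get_obs()['eef_pos'])); go(dk(.105,.015,.125),DA-180,5)"
```

```text
gate 0.431 r 0.095 z 0.0528 F [ 7.6  3.3 -5.4] w 0.0148
[0.018, 0.004, -0.008]
[0.018, -0.001, -0.007]
[0.0847 0.0143]
now [ 0.497  -0.1654  0.0528] yaw -123.17 tool y [ 0.027  0.017 -0.999] w 0.0148 F [ 7.6  3.3 -5.4] t 16.1 q [-0.34  0.42 -0.24  0.89  0.03  1.81]
[-0.022, -0.072, 0.001] tw 0.002
[-0.022, -0.072, 0.0] tw 0.002
[-0.022, -0.072, 0.0] tw 0.002
[-0.022, -0.072, 0.0] tw 0.002
[-0.022, -0.072, 0.0] tw 0.002
```

>>> move_arm(
  increments=[
    {"grip": 0.7, "linear": [0, 0, 0], "twist": 0},
    {"grip": 0.5, "linear": [0, 0, 0], "twist": 0},
    {"grip": 0.5, "linear": [0, 0, 0], "twist": 0},
    {"grip": 0.5, "linear": [-0.08, 0, 0], "twist": 0},
    {"grip": 0.5, "linear": [-0.08, 0, 0], "twist": 0},
  ],
)

```text
clock: 16.6
eef_pos: [0.513, -0.1418, 0.0553]
tool_rot: [-0.323, 0.623, -0.623, 0.345]
ft_force: [-0.3, -0.4, 0.8]
grip_width: 0.0428
```

>>> move_arm(
  increments=[
    {"grip": 0.5, "linear": [-0.04, 0, 0], "twist": 0.002},
    {"grip": 1, "linear": [0, 0, 0], "twist": 0.002},
    {"grip": 1, "linear": [0, 0, 0], "twist": 0.002},
    {"grip": 1, "linear": [0, 0, 0], "twist": 0},
    {"grip": 1, "linear": [0, 0, 0], "twist": 0},
  ],
)

```text
clock: 17.1
eef_pos: [0.5186, -0.1345, 0.0558]
tool_rot: [0.32, -0.625, 0.625, -0.341]
ft_force: [-0.1, -0.2, -0.2]
grip_width: 0.0003
```

Run:
```python
from h import *
print(indock(bot.get_obs()['eef_pos'])); go(dk(.080,.022,.055),DA-180,5)
im,d,K,T=cam("top"); P=cloud(d,K,T); q=P[...,:2]-DO; X=q@EX; Y=q@EY
b=cv2.cvtColor(im,cv2.COLOR_BGR2HSV); m=(b[...,0]>15)&(b[...,0]<32)&(b[...,1]>150)&(X<.2)&(X>-.0)&(np.abs(Y)<.1)
v,u=np.where(m); w=np.array([indock(plane(K,T,a,c,.028)) for a,c in zip(u,v)]); print(len(u))
if len(u)>5: print(cv2.minAreaRect(w.astype(np.float32)))
x=[*map(int,proj(K,T,dk(.03,0,.05)))]; cv2.imwrite("pics/t8.png",cv2.resize(im[x[1]-50:x[1]+50,x[0]-60:x[0]+60],None,fx=5,fy=5,interpolation=cv2.INTER_CUBIC))
```

```text
[0.1225 0.0137]
now [ 0.5186 -0.1345  0.0558] yaw -124.25 tool y [ 0.026  0.013 -1.   ] w 0.0003 F [-0.1 -0.2 -0.2] t 17.1 q [-0.26  0.44 -0.2   0.91  0.02  1.9 ]
[0.042, -0.0, -0.008] tw 0.0001
[0.042, -0.0, -0.008] tw 0.0001
[0.042, -0.0, -0.008] tw 0.0001
[0.042, -0.0, -0.008] tw 0.0001
[0.042, -0.0, -0.008] tw 0.0001
0
```

View pics/t8.png

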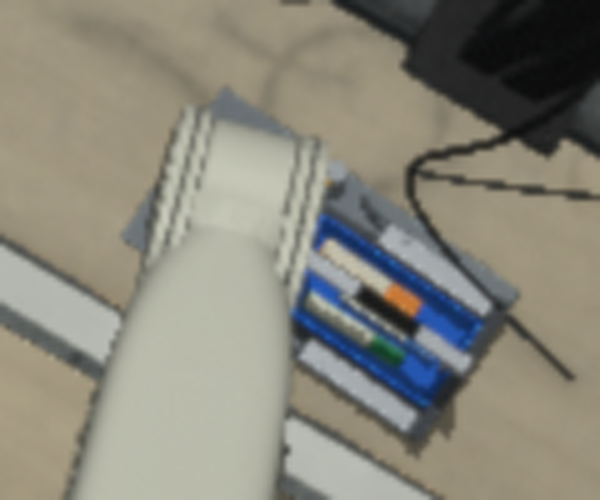

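The picture shows the tray home between the rails at about (390,310). The arm hides the gate bar. I'll push the peg the last part with shut fingers.

>>> move_arm(
  increments=[
    {"grip": 1, "linear": [0.04, 0, -0.012], "twist": 0},
    {"grip": 1, "linear": [0.04, 0, -0.012], "twist": 0},
    {"grip": 1, "linear": [0.04, 0, -0.01], "twist": 0},
    {"grip": 1, "linear": [0.04, 0, -0.008], "twist": 0},
    {"grip": 1, "linear": [0.04, 0, -0.005], "twist": 0},
  ],
)

```text
clock: 17.65
eef_pos: [0.4851, -0.164, 0.0544]
tool_rot: [-0.32, 0.626, -0.625, 0.341]
ft_force: [0.2, 1.7, 0.4]
grip_width: -0.0003
```

>>> move_arm(
  increments=[
    {"grip": 1, "linear": [0.03, 0, -0.002], "twist": 0},
    {"grip": 1, "linear": [0.025, 0, 0], "twist": 0},
    {"grip": 1, "linear": [0.02, 0, 0], "twist": 0},
    {"grip": 1, "linear": [0.015, 0, 0], "twist": 0},
    {"grip": 1, "linear": [0.01, 0, 0], "twist": 0},
  ],
)

```text
clock: 18.15
eef_pos: [0.476, -0.1759, 0.0543]
tool_rot: [-0.315, 0.628, -0.62, 0.348]
ft_force: [2.6, 6.9, -1.3]
grip_width: 0.0002
```

Run:
```python
from h import *
print(indock(bot.get_obs()['eef_pos'])); go(dk(.0655,.022,.055),DA-180,5)
```

```text
[0.0642 0.0257]
now [ 0.476  -0.1759  0.0543] yaw -124.08 tool y [ 0.035  0.031 -0.999] w 0.0002 F [ 2.6  6.9 -1.3] t 18.15 q [-0.38  0.39 -0.28  0.88  0.04  1.79]
[-0.001, -0.001, 0.004] tw 0.0004
[-0.001, -0.001, 0.004] tw 0.0004
[-0.001, -0.001, 0.004] tw 0.0004
[-0.001, -0.001, 0.004] tw 0.0004
[-0.001, -0.001, 0.004] tw 0.0004
```

Force has risen to 7 N at X 0.064, where 0.0655 was expected for shut, so the gate is on its stop. I'll back off, rise and check.

>>> move_arm(
  increments=[
    {"grip": 1, "linear": [0.01, 0, 0], "twist": 0},
    {"grip": 1, "linear": [-0.05, 0, 0], "twist": 0},
    {"grip": 1, "linear": [-0.15, 0, 0], "twist": 0},
    {"grip": 1, "linear": [-0.15, -0.1, 0], "twist": 0},
    {"grip": 1, "linear": [-0.1, -0.2, 0], "twist": 0},
  ],
)

```text
clock: 18.65
eef_pos: [0.5209, -0.1027, 0.1144]
tool_rot: [-0.316, 0.632, -0.618, 0.344]
ft_force: [1.3, -1.3, 0.3]
grip_width: -0.0002
```

>>> move_arm(
  increments=[
    {"grip": 1, "linear": [-0.1, -0.2, 0], "twist": 0},
    {"grip": 1, "linear": [-0.1, -0.2, 0], "twist": 0},
    {"grip": 1, "linear": [-0.1, -0.1, 0], "twist": 0},
    {"grip": 1, "linear": [0, 0, 0], "twist": 0},
    {"grip": 1, "linear": [0, 0, 0], "twist": 0},
  ],
)

```text
clock: 19.15
eef_pos: [0.5579, -0.0527, 0.2264]
tool_rot: [-0.315, 0.627, -0.621, 0.348]
ft_force: [-0.1, 0.2, -1.5]
grip_width: 0.0001
```

Run:
```python
from h import *
go(dk(.1,0,.2),DA-180,1)
im,d,K,T=cam("wrist"); P=cloud(d,K,T); q=P[...,:2]-DO; X=q@EX; Y=q@EY; z=P[...,2]
b=cv2.cvtColor(im,cv2.COLOR_BGR2HSV); near=(np.abs(X)<.2)&(np.abs(Y)<.1)
def r(m,n):
    if m.sum()<10: print(n,m.sum()); return
    c,s,a=cv2.minAreaRect(np.stack([X[m],Y[m]],1).astype(np.float32)); print(n,m.sum(),np.round(c,4),np.round(s,4),round(a,2),"z",np.median(z[m]).round(4))
r(near&(z>.02)&(z<.034)&(b[...,0]>15)&(b[...,0]<32)&(b[...,1]>150),"gate bar")
r(near&(z>.075)&(z<.09)&(X>.02)&(X<.08)&(Y>0.01)&(Y<.05),"peg")
r(near&(z>.09)&(z<.115)&(X<.06)&(np.abs(Y)<.02),"handle")
cv2.imwrite("pics/w9.png",im)
im,d,K,T=cam("top"); P=cloud(d,K,T); q=P[...,:2]-DO; X=q@EX; Y=q@EY; z=P[...,2]
b=cv2.cvtColor(im,cv2.COLOR_BGR2HSV); m=(b[...,0]>100)&(b[...,0]<125)&(b[...,1]>140)&(X<.25)&(X>-.15)&(np.abs(Y)<.07); r(m,"blue top")
x=[*map(int,proj(K,T,dk(.0,0,.05)))]; cv2.imwrite("pics/t9.png",cv2.resize(im[x[1]-50:x[1]+50,x[0]-60:x[0]+60],None,fx=5,fy=5,interpolation=cv2.INTER_CUBIC))
```

```text
now [ 0.5579 -0.0527  0.2264] yaw -124.06 tool y [ 0.036  0.029 -0.999] w 0.0001 F [-0.1  0.2 -1.5] t 19.15 q [-0.11  0.34  0.12  1.32  0.03  2.05]
[0.566, 0.109, 0.133] tw 0.0021
gate bar 2
peg 116 [0.0458 0.0246] [0.0151 0.0109] 0.79 z 0.0849
handle 0
blue top 409 [-0.0389  0.0004] [0.1567 0.0844] 0.37 z 0.0174
```

View pics/w9.png

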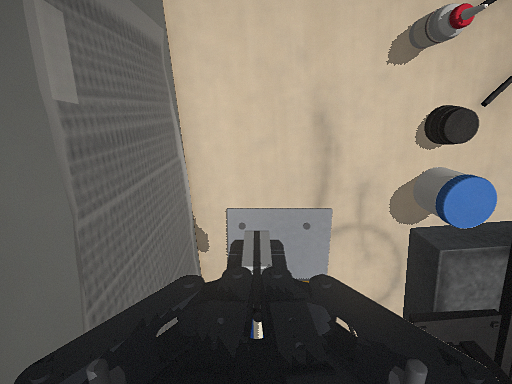

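View pics/t9.png

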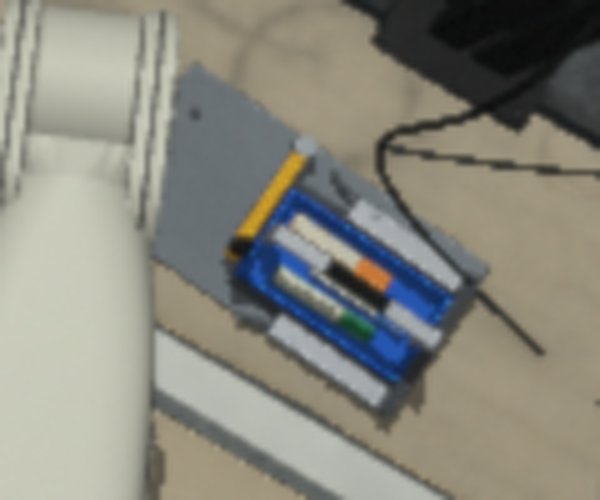

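The tray at (345,285) is home under the lips with its tubes in it. The yellow gate lies shut across the track from (305,150) to (240,245), and the arm is clear.

```bash
python3 -c "
from workcell import bot
print(bot.job_done())"
```

```text
the job is handed in; nothing more can be done
None
```

The tray is home in the dock, the gate is shut behind it, and I handed the job in at about 19 s on the robot clock. No verdict was reported, so this rests on my own checks. I lifted the tray by its handle, carried it level to the entry, set it down and let go. I then pushed it against the stop with shut fingers, swung the gate most of the way by its peg, and pushed it onto its stop.

**Last checks**
- **Tray:** the top view puts its centre at dock x = -39 mm, y = 0 mm, where home is -40 mm and 0 mm. The handle end was 0.6 mm from its expected home position before the gate was closed.
- **Gate:** the peg was measured at dock (46, 25) mm against (45, 23) mm when shut. That is a gate angle of about 0.01 rad.
- **Tubes and arm:** the last picture shows the orange and green tubes lying in the tray. The blue one was under the handle and hidden from above, so I could not see it there. The wrist force was about 1.5 N with the arm clear of everything.
- **Bystanders:** I did not measure them again. The bottle and jar showed nothing amiss in the last wrist picture, and I saw no sign of contact.

**Disagreements:** the first dock estimate was off by about 1.3° and 5 mm, which I corrected from the closer wrist view. The tool also drifted by up to about 2.6° of tilt between rows. My final attempt to see the gate bar and handle from the wrist failed because the fingers were in the way, so the gate check rests on the peg and the top picture.

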